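# Two half-full bearing trays into one

### The arm

A 6-joint arm with a two-finger parallel gripper is mounted at the origin on the work surface. World frame = base frame: x ahead of the robot, y to its left, z up, the work surface at z = 0. Lengths are in mm, angles in rad, forces in N, time in s.
With the tool pointing down it reaches from about 350 to 1000 mm from the base axis. Payload 7.1 kg.
Tool frame: the origin (TCP) lies midway between the tips of the shut fingers; the grasp point (between the pads) lies 19 mm behind it; z points along the fingers, y is the line along which they close (so a half turn about z gives the same grasp; the last joint's range is limited). The gripper opens to 85 mm and grips with 20 to 120 N. Pads are 22 mm wide; open, the fingers measure 114 mm over their backs; the gripper's body (76 mm by 85 mm) begins 54 mm behind the grasp point. The pads swing forward as they close: fully open they stand 13 mm farther back than shut.
Start: joints at [-1.232, 0.423, 1.63, -0, 1.089, -0.019], TCP at [218.901, -585.395, 231.319] pointing down, gripper open.
Joint ranges: [-3, 3], [-0.9, 2.11], [0.09, 2.58], [-1.31, 4.45], [0.11, 2.69], [-2.54, 2.54]. Speed limits (rad/s): [2.39, 2.39, 3.01, 3.14, 3.14, 3.14].

### API

Orientations are given as a unit quaternion [x, y, z, w].
In Python, from station import manip gives the robot as it stands.
- The arm moves only by the tool arm_command, never from a script. Its argument "rows" is a list that holds one entry, the list of rows, each a list of 7 numbers: the shift along the tool's x, y, z in mm, then the turn, a rotation vector about the tool's x, y, z in rad, then the opening, from 0 (shut) to 1 (fully open). A call has exactly 8 rows; each row is the pose to reach, as a shift and turn from the pose commanded when the call began, along the tool's axes at that moment; what a row does not reach only later rows make up. A row lasts 1/8 s, in which the tool goes at most 62.5 mm and 10.7 degrees, less where a joint would pass 70% of its speed; a pose out of reach is approached as far as the arm can. A call with a gripper value outside its range is refused whole. The fingers move at their own pace and stop on an object; "grip_force" is the grip in N (left out, the last holds). Time passes only in rows, so rows that repeat a pose let the fingers close, or fill a call up. It gives the time, the measured TCP pose, the force, the opening and the grip force at its end, in the units of the state.
- manip.get_obs(): the state, without advancing time (a new reading comes with each control period).
- manip.grab_frame(name): name is "side" or "top" or "wrist"; returns (picture, depth): 480x640x3 uint8, red, green, blue; 480x640 float32, mm along the optical axis (not along the pixel's ray), 0 where there is no reading.
- manip.camera_model(name): a dict with "K" (3x3 intrinsics, pixels), "position" and "rotation" of the camera in the world. Camera axes: x right, y down, z forward; pixel columns grow to the right and rows downward; lengths in mm; the calibration is good to about 2 mm. A picture is of the moment at which its call begins: read the wrist's pose just before it. camera_model takes no time and is no camera call; for the wrist camera it gives the pose at the moment of the call.
- manip.finish_job(): hands the job in; it is judged then, once.
Trained networks look in the newest picture that a camera, given by its name, has taken for a name from the list of things; names that differ only in an ending like _2 or _b are one class to them, and where a whole thing is asked for, a point or a joint stands for the part that bears it (a point fixed in the world has none). Each returns a list of dicts, best first, with "confidence" (0 to 1); they miss things now and then, are a little off and sometimes report something else, mostly with a low value. They report only what shows in the picture. A call takes as long as a camera call.
- manip.look_for(camera, query): "point" ([column, row] in pixels, amid what is visible of it).
- manip.outline_of(camera, query): "region" (480x640 bool, what is visible of it) and "point" ([column, row] in pixels, amid what is visible of it).
- manip.mark_of(camera, query): "point" ([column, row] in pixels: a listed point, or the origin of a listed thing).
The state is a dict: "t": time; "joint_positions": joint angles; "qvel": joint speeds; "tau": joint torques, N m; "eef_pos": TCP position; "orientation": TCP orientation; "ft_force": force on the tool from outside, world axes, zero at the start; "ft_torque": the same for the moment, N m; "grip_width": finger opening in mm; "grip_force": force on a finger pad.
Only numpy, scipy, OpenCV 4.12 (cv2) and the standard library are available. Lean on these libraries where they do the work, as an engineer would, in place of code of your own. Each camera call takes 0.05 s, during which the arm holds its last target. There are 200 camera calls.

### The job

Two half-full bearing trays face each other on the transfer board. Slide the loose one up against the tray at the stop block, mouth to mouth, push its two bearings straight across without lifting or toppling any, so that all four stand fully inside the tray at the stop, and leave that full tray there. Then nest the emptied tray squarely on top of the pile of empty trays and let go, without shifting the pile or touching the tin, gear or wrench out of place.

Things in the scene. Friction and masses are not known exactly. Their poses are not given: they have to be found in the camera images.
- board: fixed plywood board, 440 x 100 x 12 mm; origin: centre of its underside, x along it, z up. Two strips 3 mm high, under the trays' overhang, guide the trays' feet (1.5 mm play each side): trays slide along x only; nothing stands beside them. At its -x end a wooden stop block (inner face x = -205 mm, 18 mm above the board) backs the tray to be filled
- keep_tray_mid (a point): tray to be filled, end wall against the stop block, mouth to the board's +x; two bearings stand loosely in it. Point: its centre, half-way up. Grey plastic channel for a row of four, 173 long x 50 wide x 23 mm high; x along it, end wall at x = -86.5 mm, open mouth at +86.5. Walls 3 mm thick, lane 44 mm wide, lane floor 8 mm above the underside, walls 15 mm above that floor
- keep_tray_mouth (a point): centre of the open mouth of the tray to be filled, 86.5 mm along its x from its mid point, 11.5 mm above its underside
- spare_tray_mid (a point): tray to be emptied, same shape as the one to be filled, about 130 g, loose on the same board and turned to face it (its x to the board's -x), their mouths 25 to 60 mm apart; two bearings stand in it, with 35 mm or more free between the rear one and its end wall. Point: its centre, half-way up (11.5 mm above its underside); x to its mouth, z up
- spare_tray_mouth (a point): centre of the open mouth of the tray to be emptied, 86.5 mm along its x from its mid point, 11.5 mm above its underside
- spare_tray: the same tray to be emptied; origin at the centre of its underside. Under every tray is a foot 153 x 38 x 5 mm, narrower than the 50 mm wide body, that drops between the walls of the tray beneath with 3 mm play each side, either way round
- pile_top_mid (a point): upper one of a pile of two loose, nested, empty trays of the same shape, on the bench beyond the board, left or right (places swapped with the tin). Point: centre of that upper tray, half-way up (11.5 mm above its underside); x along it to its mouth. A third tray nested on it has its mid point 18 mm above this point
- tin: closed metal tin, 64 mm across, 70 mm high, on the bench, bystander; origin at the centre of its underside
- gear: dark steel gear wheel lying flat, 86 mm across, 30 mm high at its hub, bystander; origin at the centre of its underside
- wrench_grip (a point): wrench lying on the bench, bystander; this point is on its handle
- bearing0_mid (a point): sealed steel wheel bearing standing on its flat face in the tray to be filled, the one nearer its end wall: a cylinder 40 mm across and 30 mm high, about 160 g, loose; this point is its centre, half-way up. z is its axis
- bearing1_mid (a point): sealed steel wheel bearing standing on its flat face in the tray to be filled, the one nearer its mouth: a cylinder 40 mm across and 30 mm high, about 160 g, loose; this point is its centre, half-way up. z is its axis
- bearing2_mid (a point): sealed steel wheel bearing standing on its flat face in the tray to be emptied, the one nearer its end wall: a cylinder 40 mm across and 30 mm high, about 160 g, loose; this point is its centre, half-way up. z is its axis
- bearing3_mid (a point): sealed steel wheel bearing standing on its flat face in the tray to be emptied, the one nearer its mouth: a cylinder 40 mm across and 30 mm high, about 160 g, loose; this point is its centre, half-way up. z is its axis

How it is judged (in metres and radians):
On the way, in this order (a step that is already met when the one before it is completed fails the run):
1. the two trays stand mouth to mouth on the board (mouth centres within 6 mm) (distance between spare_tray_mouth and keep_tray_mouth below 0.006 m), for 0.2 s.
2. all four bearings stand fully inside the tray at the stop block (x of bearing0_mid in the frame of keep_tray_mid between -0.07 and 0.069 m and y of bearing0_mid in the frame of keep_tray_mid between -0.006 and 0.006 m and z of bearing0_mid in the frame of keep_tray_mid between 0.008 and 0.015 m and angle between each of bearing0_mid, bearing1_mid, bearing2_mid, bearing3_mid's own z axis and vertical below 0.1 rad and x of bearing1_mid in the frame of keep_tray_mid between -0.07 and 0.069 m and y of bearing1_mid in the frame of keep_tray_mid between -0.006 and 0.006 m and z of bearing1_mid in the frame of keep_tray_mid between 0.008 and 0.015 m and x of bearing2_mid in the frame of keep_tray_mid between -0.07 and 0.069 m and y of bearing2_mid in the frame of keep_tray_mid between -0.006 and 0.006 m and z of bearing2_mid in the frame of keep_tray_mid between 0.008 and 0.015 m and x of bearing3_mid in the frame of keep_tray_mid between -0.07 and 0.069 m and y of bearing3_mid in the frame of keep_tray_mid between -0.006 and 0.006 m and z of bearing3_mid in the frame of keep_tray_mid between 0.008 and 0.015 m), for 0.2 s.
At the end, for the whole second after the job is handed in: Four bearings upright in the tray at the stop, none out of its mouth by over 2 mm, that tray within 10 mm of the stop. Emptied tray nested level on the pile, at rest, released: 18 mm above the old top, within 12 mm lengthwise, 5 mm sideways, 0.1 rad, either way round; pile moved under 30 mm (all of step 2 and x of keep_tray_mid in the frame of board between -0.128 and -0.108 m and z of keep_tray_mid in the frame of board between 0.02 and 0.027 m and z of spare_tray_mid in the frame of pile_top_mid between 0.0155 and 0.0205 m and x of spare_tray_mid in the frame of pile_top_mid between -0.012 and 0.012 m and y of spare_tray_mid in the frame of pile_top_mid between -0.005 and 0.005 m and angle between the x axis of spare_tray_mid and the x axis of pile_top_mid, either way round below 0.1 rad and angle between spare_tray_mid's own z axis and vertical below 0.06 rad and height (world z) of spare_tray_mid between 0.044 and 0.051 m and linear speed of spare_tray below 0.02 m/s and distance of pile_top_mid from where it was at the start of the episode below 0.03 m); the robot touches nothing.
It fails at once if a bearing is lifted out of the trays (raised by more than 15 mm) (z of any of bearing0_mid, bearing1_mid, bearing2_mid, bearing3_mid in the frame of board above 0.05 m).
It fails at once if a bearing is tipped over (angle between any of bearing0_mid, bearing1_mid, bearing2_mid, bearing3_mid's own z axis and vertical above 0.6 rad).
It fails at once if the tin, the gear or the wrench is moved by more than 30 mm (distance of any of tin, gear, wrench_grip from where it was at the start of the episode above 0.03 m).
It also fails if it takes over 54 s, if anything falls off the work surface, if the arm or the gripper's body presses on something with over 40 N, if the wrist force passes 120 N, or if a joint passes its speed limit or range.

## Working session

There is one attempt and no reset: what is moved stays moved. The work goes in short steps, Python scripts to look and compute and a tool call to move; the robot and the scene stay as the last step left them, time stands still between calls to the robot, and variables do not carry over. Pictures are saved under pics/ and viewed, at most 10 in all, crops included, and the job is handed in when it is done.

Besides the shell and the picture viewer there is one more tool, called after "Call:" in YAML: its name, and indented under it one key for each argument. arm_command: Moves the arm, as the interface text tells. Its arguments: {"type":"object","properties":{"rows":{"type":"array","items":{"type":"array","items":{"type":"array","items":{"type":"number"}}}},"grip_force":{"type":"number"}},"required":["rows"]}

```bash
mkdir -p pics; ls; cat > h.py <<'E'
from station import manip
import numpy as np, cv2
from scipy.spatial.transform import Rotation as R
def snap(n,f=None):
    cm=manip.camera_model(n); im,d=manip.grab_frame(n)
    if f: cv2.imwrite('pics/'+f,im[:,:,::-1])
    return cm,im,d
def cloud(cm,d):
    K=np.array(cm['K']);v,u=np.mgrid[:480,:640]
    p=np.stack([(u-K[0,2])/K[0,0]*d,(v-K[1,2])/K[1,1]*d,d],-1)
    return p@np.array(cm['rotation']).T+np.array(cm['position'])
def at_z(cm,px,z):
    K=np.array(cm['K']);r=np.array(cm['rotation'])@np.array([(px[0]-K[0,2])/K[0,0],(px[1]-K[1,2])/K[1,1],1])
    c=np.array(cm['position']);return c+r*(z-c[2])/r[2]
E
python3 - <<'E'
from h import *
cm,im,d=snap('top','top1.png');P=cloud(cm,d);print(cm['position'])
np.save('top.npy',P)
Z=dict(board=0,keep_tray_mid=23.5,keep_tray_mouth=23.5,spare_tray_mid=23.5,spare_tray_mouth=23.5,pile_top_mid=29.5,tin=0,gear=0,wrench_grip=5,bearing0_mid=35,bearing1_mid=35,bearing2_mid=35,bearing3_mid=35)
for q,z in Z.items():
    for m in manip.mark_of('top',q)[:2]:
        print(q,np.round(m['point']),round(m['confidence'],2),np.round(at_z(cm,m['point'],z)))
o=manip.get_obs();print(o['t'],o['eef_pos'],o['orientation'])
E
```

```text
picsTraceback (most recent call last):
  File "<stdin>", line 2, in <module>
  File "h.py", line 11, in cloud
    return p@np.array(cm['rotation']).T+np.array(cm['position'])
           ~^~~~~~~~~~~~~~~~~~~~~~~~~~~
ValueError: matmul: Input operand 1 has a mismatch in its core dimension 0, with gufunc signature (n?,k),(k,m?)->(n?,m?) (size 4 is different from 3)
```

View pics/top1.png

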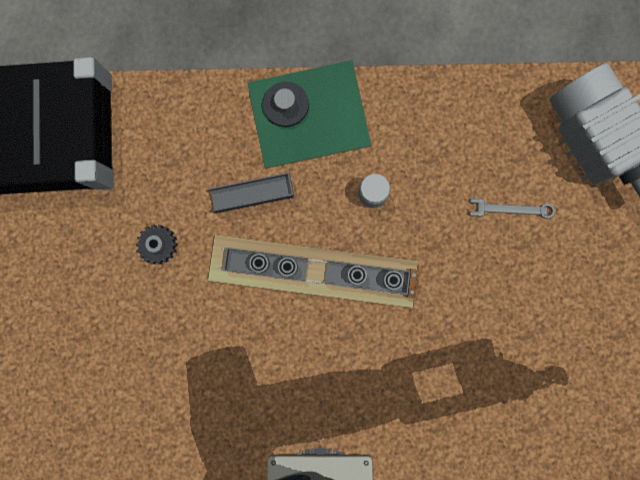

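The top view shows the board at about (315,270) with the trays at (265,262) and (370,277). The pile is at (250,193), tin (375,190), gear (155,244) and wrench (512,209). `rotation` comes back as a quaternion, so I'll fix the helper.

```bash
sed -i "s/np.array(cm\['rotation'\])/R.from_quat(cm['rotation']).as_matrix()/" h.py
python3 - <<'E'
from h import *
cm,im,d=snap('top');P=cloud(cm,d);print(cm['position'])
np.save('top.npy',P)
cv2.imwrite('pics/topc.png',cv2.resize(im[150:320,195:435],None,fx=3.3,fy=3.3,interpolation=cv2.INTER_CUBIC)[:,:,::-1])
Z=dict(board=0,keep_tray_mid=23.5,keep_tray_mouth=23.5,spare_tray_mid=23.5,spare_tray_mouth=23.5,pile_top_mid=29.5,tin=0,gear=0,wrench_grip=5,bearing0_mid=35,bearing1_mid=35,bearing2_mid=35,bearing3_mid=35)
for q,z in Z.items():
    for m in manip.mark_of('top',q)[:2]:
        u,v=np.round(m['point']).astype(int)
        print(q,u,v,round(m['confidence'],2),np.round(at_z(cm,m['point'],z)),P[v,u].round())
o=manip.get_obs();print(o['t'],o['eef_pos'],o['orientation'])
E
```

```text
[ 451.92190024  -44.48646558 1108.7694439 ]
board 313 272 0.92 [487.  12.   0.] [487.  10.  10.]
keep_tray_mid 367 274 0.62 [ 481. -105.   24.] [ 482. -104.   16.]
keep_tray_mid 266 264 0.31 [504. 110.  24.] [503. 105.  53.]
keep_tray_mouth 325 271 0.88 [489. -16.  24.] [489. -15.  13.]
spare_tray_mid 267 266 0.79 [501. 106.  24.] [499. 103.  51.]
spare_tray_mouth 308 273 0.93 [485.  19.  24.] [485.  21.  11.]
pile_top_mid 289 268 0.56 [496.  60.  30.] [494.  58.  51.]
tin 377 193 0.67 [ 658. -129.    0.] [ 645. -124.   70.]
gear 158 245 0.78 [548. 348.   0.] [546. 339.  31.]
wrench_grip 530 211 0.82 [ 613. -456.    5.] [ 613. -454.    7.]
bearing0_mid 391 282 0.58 [ 465. -153.   35.] [ 464. -151.   49.]
bearing1_mid 358 274 0.66 [481. -84.  35.] [481. -84.  52.]
bearing2_mid 258 263 0.55 [506. 124.  35.] [505. 122.  49.]
bearing2_mid 251 188 0.43 [665. 140.  35.] [668. 142.  24.]
bearing3_mid 289 267 0.74 [496.  60.  35.] [496.  58.  50.]
bearing3_mid 353 275 0.3 [480. -75.  35.] [479. -74.  51.]
0.75 [ 218.92914403 -585.36714101  231.32812103] [ 9.84036773e-01  1.77965246e-01 -3.89001839e-06 -1.57324603e-05]
```

View pics/topc.png

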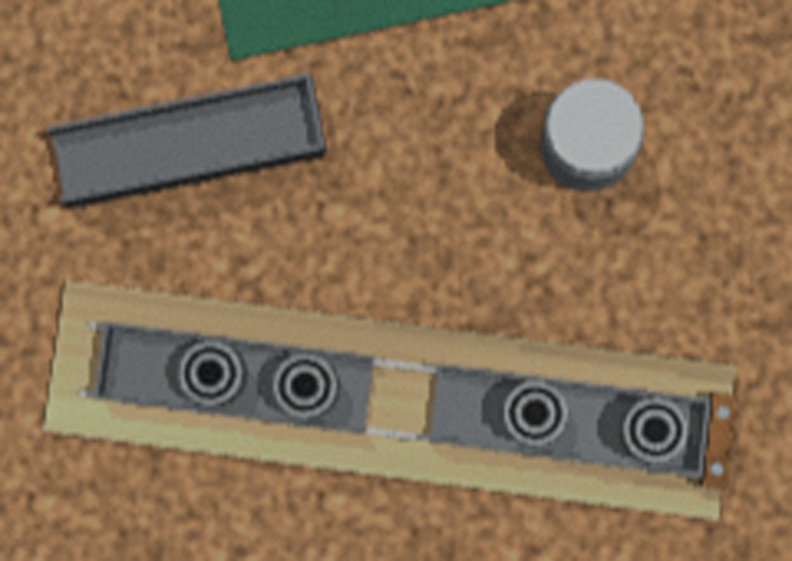

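The crop shows the stop block at the right end (crop 715,440), so the keep tray is the right one. The spare tray's end wall is at crop (100,362), mouth gap at (400,400). The pile is at (187,140) with its end wall to the right. Next I'll measure the axes.

```bash
python3 - <<'E'
from h import *
cm=manip.camera_model('top')
f=lambda u,v,z: at_z(cm,(195+u/3.3,150+v/3.3),z)[:2]
for n,a,b,z in [('spare end',(103,328),(95,396),35),('spare mouth',(374,362),(368,432),35),('keep mouth',(434,370),(428,438),35),('keep end',(710,400),(704,474),35),('pile mouth',(48,131),(63,205),41),('pile end',(312,78),(323,152),41)]:
    A,B=f(*a,z),f(*b,z);print(n,((A+B)/2).round(1),np.linalg.norm(A-B).round(1))
for n,p in dict(b3=(303,385),b2=(210,373),b1=(536,412),b0=(655,430)).items(): print(n,f(*p,50).round(1))
w=manip.camera_model('wrist');o=manip.get_obs();r=R.from_quat(o['orientation'])
print(r.inv().apply(np.array(w['position'])-o['eef_pos']).round(1),(r.inv()*R.from_quat(w['rotation'])).as_matrix().round(3),w['K'])
E
```

```text
spare end [513.6 194.1] 43.6
spare mouth [489.9  20.7] 44.4
keep mouth [485.1 -17.2] 43.1
keep end [ 463.  -190.4] 46.5
pile mouth [637.9 222.1] 49.2
pile end [670.1  53.8] 48.6
b3 [497.1  62.4]
b2 [505.2 120.8]
b1 [479.1 -82.9]
b0 [ 467.4 -156.4]
[  80.7    1.2 -143.2] [[ 0.    -0.949 -0.317]
 [ 1.     0.     0.   ]
 [ 0.    -0.317  0.949]] [[400.05673449   0.         317.81023304]
 [  0.         400.05673449 240.76096169]
 [  0.           0.           1.        ]]
```

```bash
cat >> h.py <<'E'
def go(x,y,z,ang):
    "tool-frame shift+turn to TCP (x,y,z), tool x at ang deg, pointing down"
    o=manip.get_obs();r=R.from_quat(o['orientation']);a=np.radians(ang)/2
    t=R.from_quat([np.cos(a),np.sin(a),0,0])
    print('t',round(o['t'],2),'go',r.inv().apply(np.array([x,y,z])-o['eef_pos']).round(1),(r.inv()*t).as_rotvec().round(4))
E
python3 -c "
from h import *
go(517.5,223.8,170,82.5)"
```

```text
t 0.75 go [ 563.1 -653.3   61.3] [-0.     -0.     -1.0821]
```

Call:
arm_command:
  rows:
    - [[563.1,-653.3,61.3,0,0,-1.082,0],[563.1,-653.3,61.3,0,0,-1.082,0],[563.1,-653.3,61.3,0,0,-1.082,0],[563.1,-653.3,61.3,0,0,-1.082,0],[563.1,-653.3,61.3,0,0,-1.082,0],[563.1,-653.3,61.3,0,0,-1.082,0],[563.1,-653.3,61.3,0,0,-1.082,0],[563.1,-653.3,61.3,0,0,-1.082,0]]

```text
t: 1.75
eef_pos: [392.3, -115.8, 196.2]
orientation: [0.752, 0.659, 0.0, 0.001]
ft_force: [0.2, -0.0, -1.1]
grip_width: -0.1
grip_force: 0.0
```

```bash
python3 -c "
from h import *
go(517.5,223.8,170,82.5)"
```

```text
t 1.75 go [353.   79.6  26.2] [ 0.0015  0.0003 -0.0004]
```

Call:
arm_command:
  rows:
    - [[353,79.6,26,0,0,0,0],[353,79.6,26,0,0,0,0],[353,79.6,26,0,0,0,0],[353,79.6,26,0,0,0,0],[353,79.6,26,0,0,0,0],[353,79.6,26,0,0,0,0],[353,79.6,26,0,0,0,0],[353,79.6,26,0,0,0,0]]

```text
t: 2.75
eef_pos: [516.0, 221.7, 169.6]
orientation: [0.752, 0.66, -0.001, -0.0]
ft_force: [-0.7, -0.1, -0.3]
grip_width: -0.3
grip_force: 0.0
```

```bash
python3 - <<'E'
from h import *
cm,im,d=snap('wrist','w1.png')
for q,z in dict(spare_tray_mid=23.5,spare_tray_mouth=23.5,bearing2_mid=35,bearing3_mid=35,keep_tray_mouth=23.5).items():
    for m in manip.mark_of('wrist',q)[:2]: print(q,np.round(m['point']),round(m['confidence'],2),at_z(cm,m['point'],z).round(1))
go(517.5,223.8,170,82.5)
E
```

```text
bearing3_mid [321. 407.] 0.76 [497.7  60.9  35. ]
bearing3_mid [347.  32.] 0.48 [550.2 342.5  35. ]
t 3.05 go [2.8 0.5 0.1] [ 0.0001 -0.     -0.0014]
```

View pics/w1.png

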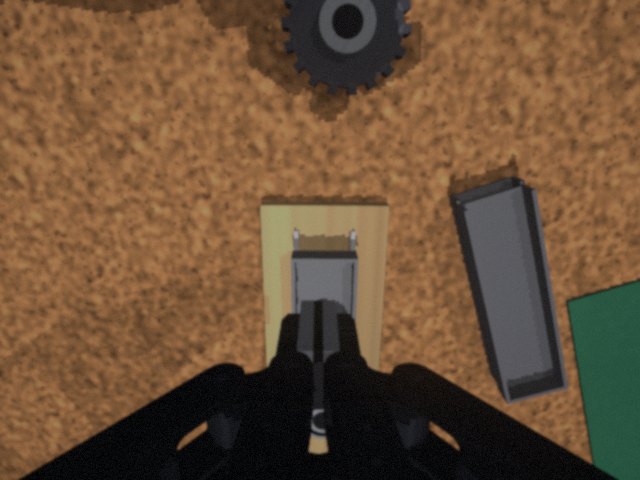

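The wrist view shows the spare tray's end wall outer edge running (292,254) to (357,253). The pile's corners are about (455,205), (523,182), (566,387) and (508,402), with the gear at the top.

```bash
python3 - <<'E'
from h import *
cm=manip.camera_model('wrist')
g=lambda p,z:at_z(cm,p,z)[:2].round(1)
print('end',g((292,253),35),g((357,252),35))
print('pile',[g(p,41) for p in [(454,203),(536,184),(567,387),(508,402)]])
print('gear edge',g((347,95),10),'board end',g((262,206),12),g((388,206),12),g((266,365),12),g((380,365),12))
go(518,224.0,20,82.5)
E
```

```text
end [494.7 201.5] [542.5 195.9]
pile [array([612.8, 225.4]), array([668.8, 231.4]), array([700.5,  58.7]), array([652.9,  50. ])]
gear edge [548.9 306. ] board end [475.  234.6] [571.3 221.8] [453.1  91.9] [553.2  78.6]
t 3.05 go [  3.    1.  150.1] [ 0.0001 -0.     -0.0014]
```

Call:
arm_command:
  rows:
    - [[5,-1.5,60,0,0,0,0],[5,-1.5,110,0,0,0,0],[5,-1.5,148,0,0,0,0],[5,-1.5,148,0,0,0,0],[5,-1.5,148,0,0,0,0],[5,-1.5,148,0,0,0,0],[5,-1.5,148,0,0,0,0],[5,-1.5,148,0,0,0,0]]

```text
t: 4.05
eef_pos: [516.2, 227.4, 22.7]
orientation: [0.752, 0.659, 0.001, 0.0]
ft_force: [-0.6, 0.1, -0.3]
grip_width: 0.5
grip_force: 0.0
```

```bash
python3 - <<'E'
from h import *
cm,im,d=snap('wrist','w2.png')
o=manip.get_obs();print(o['eef_pos'],o['ft_force'])
go(520.5,226,22,82.5)
E
```

```text
[516.09340091 227.35991133  22.49472771] [ 0.88143684 -0.38456586 -0.18094704]
t 4.1 go [-0.8  4.5  0.5] [ 0.0009 -0.0005 -0.0001]
```

View pics/w2.png

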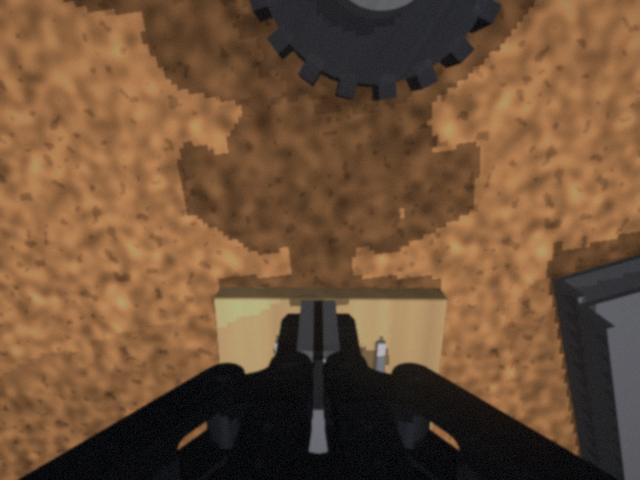

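The board end spans columns 217–446, centre about 331, against the tool at 318. The tool therefore needs +5 mm in y, and its yaw is right. Now I'll slide the tray.

Call:
arm_command:
  rows:
    - [[0,5,0,0,0,0,0],[-8,5,0,0,0,0,0],[-15,5,0,0,0,0,0],[-21,5,0,0,0,0,0],[-27,5,0,0,0,0,0],[-33,5,0,0,0,0,0],[-39,5,0,0,0,0,0],[-45,5,0,0,0,0,0]]

```text
t: 5.1
eef_pos: [514.8, 181.6, 21.9]
orientation: [0.752, 0.659, 0.0, -0.0]
ft_force: [-0.4, 1.6, -0.5]
grip_width: -0.3
grip_force: 0.7
```

Call:
arm_command:
  rows:
    - [[-3,0,0,0,0,0,0],[-5,0,0,0,0,0,0],[-6,0,0,0,0,0,0],[-7,0,0,0,0,0,0],[-8,0,0,0,0,0,0],[-9,0,0,0,0,0,0],[-9,0,0,0,0,0,0],[-9,0,0,0,0,0,0]]

```text
t: 6.1
eef_pos: [513.7, 173.0, 21.9]
orientation: [0.752, 0.659, -0.0, 0.0]
ft_force: [0.6, 2.0, -1.8]
grip_width: 0.0
grip_force: 0.3
```

```bash
python3 - <<'E'
from h import *
cm,im,d=snap('top')
cv2.imwrite('pics/t2.png',cv2.resize(im[215:320,195:435],None,fx=3.3,fy=3.3,interpolation=cv2.INTER_CUBIC)[:,:,::-1])
o=manip.get_obs();print(o['t'],o['eef_pos'],o['ft_force'])
E
```

```text
6.15 [513.7097529  172.96715233  21.89559134] [ 0.35169473  0.06258537 -1.05899019]
```

View pics/t2.png

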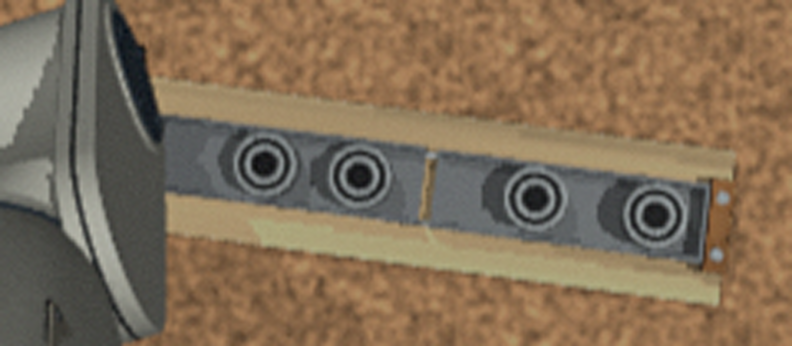

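A gap of about 10 crop px (roughly 6 mm) remains at (428,185). I'll keep pushing gently.

Call:
arm_command:
  rows:
    - [[-2,0,0,0,0,0,0],[-4,0,0,0,0,0,0],[-5,0,0,0,0,0,0],[-6,0,0,0,0,0,0],[-6.5,0,0,0,0,0,0],[-7,0,0,0,0,0,0],[-7,0,0,0,0,0,0],[-7,0,0,0,0,0,0]]

```text
t: 7.15
eef_pos: [512.8, 166.1, 21.9]
orientation: [0.752, 0.659, 0.0, 0.0]
ft_force: [-0.3, 1.1, 0.2]
grip_width: -0.4
grip_force: 0.6
```

Call:
arm_command:
  rows:
    - [[-1,0,0,0,0,0,0],[-1,0,0,0,0,0,0],[-2,0,0,0,0,0,0],[-2,0,0,0,0,0,0],[-3,0,0,0,0,0,0],[-3,0,0,0,0,0,0],[-3,0,0,0,0,0,0],[-3,0,0,0,0,0,0]]

```text
t: 8.15
eef_pos: [512.7, 163.7, 22.0]
orientation: [0.752, 0.659, 0.001, -0.0]
ft_force: [1.2, 6.9, -1.7]
grip_width: -0.1
grip_force: 3.7
```

```bash
python3 - <<'E'
from h import *
cm,im,d=snap('top')
cv2.imwrite('pics/t3.png',cv2.resize(im[235:305,230:430],None,fx=4,fy=4,interpolation=cv2.INTER_CUBIC)[:,:,::-1])
o=manip.get_obs();print(o['t'],o['eef_pos'],o['ft_force'])
for q in ['bearing0_mid','bearing1_mid','bearing2_mid','bearing3_mid']:
    for m in manip.mark_of('top',q)[:2]: print(q,np.round(m['point']),round(m['confidence'],2),at_z(cm,m['point'],35).round(1))
E
```

```text
8.2 [512.77692504 163.74085362  22.00219344] [ 0.50523038  8.35682072 -0.95998183]
bearing0_mid [392. 283.] 0.77 [ 462.5 -154.1   35. ]
bearing1_mid [358. 273.] 0.63 [484.  -84.4  35. ]
bearing2_mid [356. 273.] 0.72 [482.8 -80.1  35. ]
bearing2_mid [252. 192.] 0.6 [657.8 137.9  35. ]
bearing3_mid [310. 270.] 0.77 [489.8  16.2  35. ]
```

View pics/t3.png

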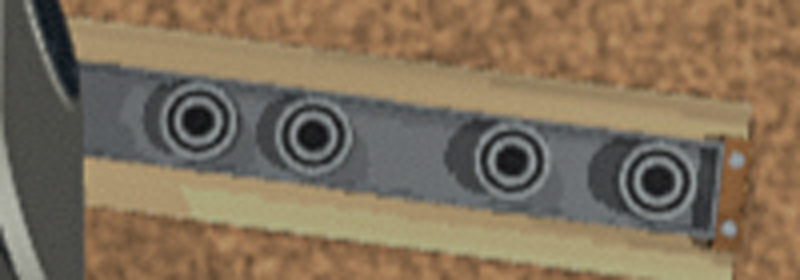

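The mouths are closed and the contact force is about 8 N. Next I'll back off, hop over the end wall and enter the lane behind bearing2.

Call:
arm_command:
  rows:
    - [[5,0,0,0,0,0,0],[5,0,-20,0,0,0,0],[5,0,-42,0,0,0,0],[-15,0,-42,0,0,0,0],[-39,0,-42,0,0,0,0],[-39,0,-42,0,0,0,0],[-39,0,-22,0,0,0,0],[-39,0,-22,0,0,0,0]]

```text
t: 9.4
eef_pos: [505.9, 124.0, 42.4]
orientation: [0.752, 0.659, -0.002, -0.001]
ft_force: [-1.1, -1.3, -0.0]
grip_width: 0.0
grip_force: 0.0
```

Call:
arm_command:
  rows:
    - [[0,0,6,0,0,0,0],[0,0,12,0,0,0,0],[0,0,16,0,0,0,0],[0,0,18,0,0,0,0],[0,0,18,0,0,0,0],[0,0,18,0,0,0,0],[0,0,18,0,0,0,0],[0,0,18,0,0,0,0]]

```text
t: 10.4
eef_pos: [507.3, 124.5, 26.0]
orientation: [0.752, 0.659, 0.0, 0.0]
ft_force: [-0.2, 0.5, 0.3]
grip_width: 0.0
grip_force: 0.0
```

```bash
python3 - <<'E'
from h import *
cm,im,d=snap('wrist','w3.png')
o=manip.get_obs();print(o['t'],o['eef_pos'],o['ft_force'])
E
```

```text
10.45 [507.36474286 124.47230423  25.98101603] [-0.73825138  1.50205261 -0.33407342]
```

View pics/w3.png

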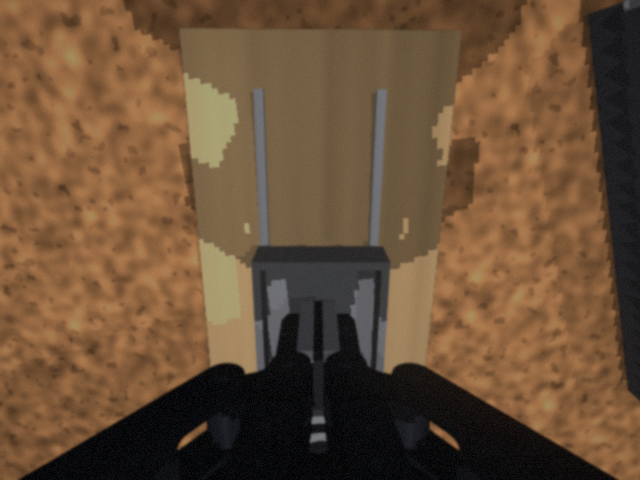

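The tip sits in the lane, centred within about 1 mm, with the end wall behind it at row 250. Its front face is 138 mm from the stopping point, so I'll push slowly.

Call:
arm_command:
  rows:
    - [[-4,0,1.5,0,0,0,0],[-10,0,1.5,0,0,0,0],[-16,0,1.5,0,0,0,0],[-22,0,1.5,0,0,0,0],[-28,0,1.5,0,0,0,0],[-34,0,1.5,0,0,0,0],[-40,0,1.5,0,0,0,0],[-46,0,1.5,0,0,0,0]]

```text
t: 11.45
eef_pos: [501.3, 78.5, 24.4]
orientation: [0.752, 0.659, 0.0, 0.0]
ft_force: [0.6, 1.7, -1.0]
grip_width: 0.2
grip_force: 0.7
```

Call:
arm_command:
  rows:
    - [[-6,0,0,0,0,0,0],[-12,0,0,0,0,0,0],[-18,0,0,0,0,0,0],[-24,0,0,0,0,0,0],[-30,0,0,0,0,0,0],[-36,0,0,0,0,0,0],[-42,0,0,0,0,0,0],[-48,0,0,0,0,0,0]]

```text
t: 12.45
eef_pos: [495.0, 30.9, 24.4]
orientation: [0.752, 0.659, 0.0, 0.0]
ft_force: [0.3, 1.5, -0.2]
grip_width: 0.2
grip_force: 0.7
```

```bash
python3 - <<'E'
from h import *
cm,im,d=snap('top')
cv2.imwrite('pics/t4.png',cv2.resize(im[235:305,230:430],None,fx=4,fy=4,interpolation=cv2.INTER_CUBIC)[:,:,::-1])
o=manip.get_obs();print(o['t'],o['eef_pos'],o['ft_force'],'moved',np.hypot(o['eef_pos'][0]-507.3,o['eef_pos'][1]-124.5))
E
```

```text
12.5 [494.76234456  30.33634259  24.35841704] [-0.78186312 -0.52164823 -0.75703801] moved 94.99466922176195
```

View pics/t4.png

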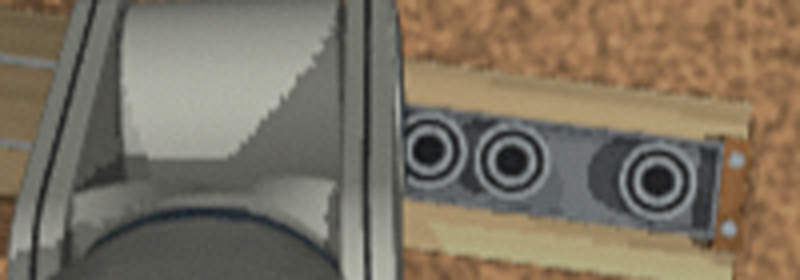

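Bearing3 (432,150) has reached bearing1 (512,160), and all are upright. Pushing the remaining 43 mm.

Call:
arm_command:
  rows:
    - [[-6,0,0,0,0,0,0],[-12,0,0,0,0,0,0],[-18,0,0,0,0,0,0],[-24,0,0,0,0,0,0],[-30,0,0,0,0,0,0],[-34,0,0,0,0,0,0],[-38,0,0,0,0,0,0],[-40,0,0,0,0,0,0]]

```text
t: 13.5
eef_pos: [489.8, -8.6, 24.4]
orientation: [0.752, 0.659, 0.0, -0.0]
ft_force: [0.9, 2.3, -0.7]
grip_width: -0.2
grip_force: 1.5
```

Call:
arm_command:
  rows:
    - [[-1,0,0,0,0,0,0],[-2,0,0,0,0,0,0],[-3,0,0,0,0,0,0],[-3,0,0,0,0,0,0],[-3,0,0,0,0,0,0],[-3,0,0,0,0,0,0],[-3,0,0,0,0,0,0],[-3,0,0,0,0,0,0]]

```text
t: 14.5
eef_pos: [489.4, -11.4, 24.4]
orientation: [0.752, 0.659, -0.0, -0.0]
ft_force: [0.4, 1.1, -0.0]
grip_width: 0.3
grip_force: 0.8
```

```bash
python3 - <<'E'
from h import *
cm,im,d=snap('top')
cv2.imwrite('pics/t5.png',cv2.resize(im[235:305,230:430],None,fx=4,fy=4,interpolation=cv2.INTER_CUBIC)[:,:,::-1])
o=manip.get_obs();print(o['t'],o['eef_pos'],o['ft_force'],'moved',np.hypot(o['eef_pos'][0]-507.3,o['eef_pos'][1]-124.5))
E
```

```text
14.55 [489.42508938 -11.382597    24.3747146 ] [0.1167427  2.45714102 0.38783359] moved 137.05324730308504
```

View pics/t5.png

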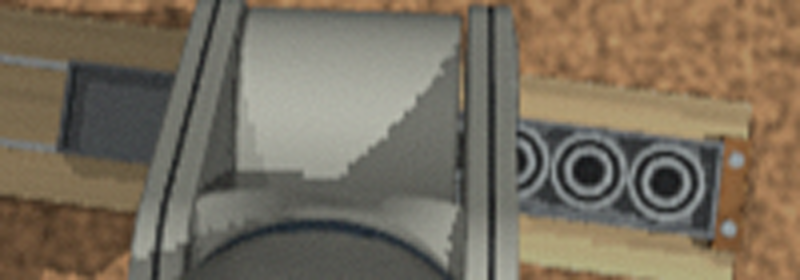

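All four are in a row: b0 at (665,182), b1 at (590,172) and b3 following. I'll nudge 1.5 mm more, back off, lift and open.

Call:
arm_command:
  rows:
    - [[-1,0,0,0,0,0,0],[-1.5,0,0,0,0,0,0],[-1.5,0,0,0,0,0,0],[5,0,0,0,0,0,0],[20,0,0,0,0,0,0],[35,1,-20,0,0,0,0],[60,1,-60,0,0,0,0.2],[79,1,-80,0,0,0,1]]

```text
t: 15.55
eef_pos: [501.5, 68.6, 106.1]
orientation: [0.752, 0.66, 0.001, 0.001]
ft_force: [0.6, 1.2, -0.1]
grip_width: 34.2
grip_force: 0.0
```

Call:
arm_command:
  rows:
    - [[0,0,0,0,0,0,1],[40,0,-30,0,0,0,1],[80,0,-60,0,0,0,1],[100,0,-60,0,0,0,1],[100,0,-60,0,0,0,1],[100,0,-60,0,0,0,1],[100,0,-60,0,0,0,1],[100,0,-60,0,0,0,1]]

```text
t: 16.55
eef_pos: [513.5, 165.2, 163.9]
orientation: [0.752, 0.659, -0.0, -0.0]
ft_force: [0.0, -0.5, -0.5]
grip_width: 85.5
grip_force: 0.0
```

```bash
python3 - <<'E'
from h import *
cm,im,d=snap('top')
a=cv2.resize(im[225:315,210:410],None,fx=4,fy=4,interpolation=cv2.INTER_CUBIC)
cw,iw,dw=snap('wrist')
cv2.imwrite('pics/c6.png',np.vstack([a,np.pad(cv2.resize(iw,(320,240)),((0,0),(0,480),(0,0)))])[:,:,::-1]);cv2.imwrite('pics/w6.png',iw[:,:,::-1])
for q in ['pile_top_mid','spare_tray_mid']:
    for m in manip.mark_of('wrist',q)[:2]: print(q,np.round(m['point']),round(m['confidence'],2),at_z(cw,m['point'],29.5 if q[0]=='p' else 23.5).round(1))
o=manip.get_obs();print(o['t'],o['eef_pos'],o['grip_width'])
E
```

```text
pile_top_mid [518. 234.] 0.56 [657.2 139.1  29.5]
spare_tray_mid [321. 341.] 0.58 [502.9  64.8  23.5]
16.75 [513.77787983 165.70650768 164.33183284] 85.30546678618666
```

View pics/c6.png

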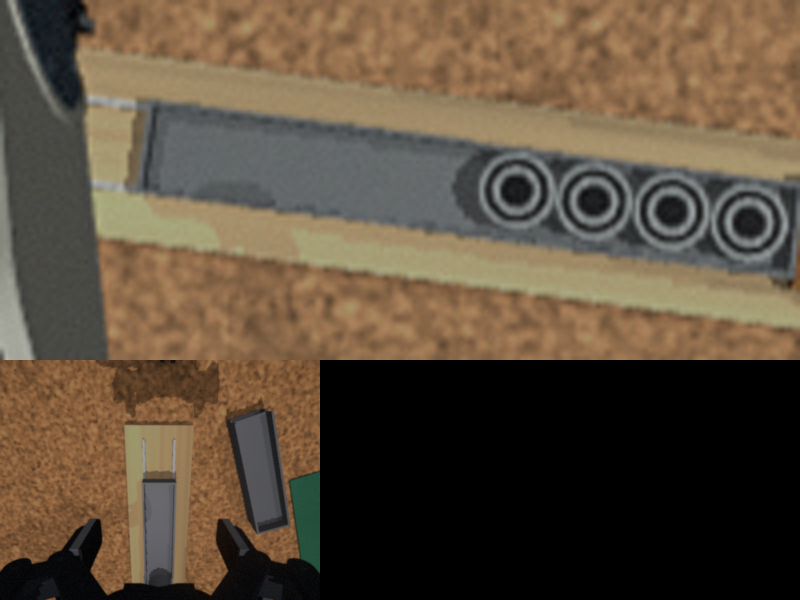

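All four bearings stand in the keep tray. The wrist view shows both the pile and the emptied tray clear of the fingers. Next I'll measure their rims from wrist depth.

```bash
cat >> h.py <<'E'
def rim(P,zr,c,rad,tag):
    m=(P[...,2]>zr-2.5)&(P[...,2]<zr+2.5)&(np.hypot(P[...,0]-c[0],P[...,1]-c[1])<rad)
    m=cv2.morphologyEx(m.astype(np.uint8),cv2.MORPH_OPEN,np.ones((2,2)))>0
    q=P[m];(cx,cy),(w,h),a=cv2.minAreaRect(q[:,:2].astype(np.float32))
    b=cv2.boxPoints(((cx,cy),(w,h),a));e=b[1]-b[0];e2=b[2]-b[1]
    l=e if np.hypot(*e)>np.hypot(*e2) else e2
    print(tag,len(q),'z',np.median(q[:,2]).round(1),'c',round(cx,1),round(cy,1),'size',round(w,1),round(h,1),'ang',np.degrees(np.arctan2(l[1],l[0])).round(2)%180,'box',b.round().tolist())
E
python3 - <<'E'
from h import *
cm,im,d=snap('wrist');P=cloud(cm,d)
print((d>0).mean())
rim(P,41,(655,138),115,'pile');rim(P,35,(505,70),120,'spare')
m=(np.hypot(P[...,0]-655,P[...,1]-138)<110);print(np.histogram(P[m][:,2],bins=np.arange(-5,55,5)))
m=(np.hypot(P[...,0]-510,P[...,1]-120)<25);print(np.histogram(P[m][:,2],bins=np.arange(-5,55,5)))
for q in ['pile_top_mid','spare_tray_mid']:
    for o in manip.outline_of('wrist',q)[:2]: 
        (a,b),s,t=cv2.minAreaRect(np.argwhere(o['region'])[:,::-1].astype(np.float32));print(q,round(o['confidence'],2),a,b,s,t)
E
```

```text
0.996171875
pile 3175 z 41.3 c 657.4 158.0 size 128.2 290.9 ang 123.020004 box [[524.0, 245.0], [683.0, 1.0], [790.0, 71.0], [632.0, 315.0]]
spare 2172 z 35.3 c 506.3 96.2 size 299.9 53.1 ang 82.09 box [[459.0, -49.0], [512.0, -56.0], [553.0, 241.0], [501.0, 248.0]]
(array([ 7265, 27919,   852,  2372,   419,   362, 12983,  1531,  1638,
        2730,     0]), array([-5,  0,  5, 10, 15, 20, 25, 30, 35, 40, 45, 50]))
(array([   0,    0,    0,    0,  526, 2239,   18,   51,  120,    0,    0]), array([-5,  0,  5, 10, 15, 20, 25, 30, 35, 40, 45, 50]))
pile_top_mid 0.77 525.7234497070312 224.53121948242188 (237.6132354736328, 90.95805358886719) 78.09394073486328
spare_tray_mid 0.59 317.5 336.5 (197.0, 69.0) 90.0
```

```bash
cat >> h.py <<'E'
def comp(P,lo,hi,c,rad,tag,k=3):
    m=(P[...,2]>lo)&(P[...,2]<hi)&(np.hypot(P[...,0]-c[0],P[...,1]-c[1])<rad)
    m=cv2.morphologyEx(m.astype(np.uint8),cv2.MORPH_OPEN,np.ones((k,k)))
    n,L,S,_=cv2.connectedComponentsWithStats(m);q=P[L==1+S[1:,4].argmax()][:,:2]
    r=cv2.minAreaRect(q.astype(np.float32));u,s,vt=np.linalg.svd(q-q.mean(0),full_matrices=False)
    pr=(q-q.mean(0))@vt.T;lo_,hi_=np.percentile(pr,[.5,99.5],axis=0);cc=q.mean(0)+(lo_+hi_)/2@vt
    print(tag,len(q),'rect',np.round(r[0],1),np.round(r[1],1),round(r[2],1),'pca c',cc.round(1),(hi_-lo_).round(1),np.degrees(np.arctan2(vt[0,1],vt[0,0])).round(2)%180)
E
python3 - <<'E'
from h import *
cm,im,d=snap('wrist');P=cloud(cm,d)
comp(P,22,31,(655,138),125,'pile floor');comp(P,38,45,(655,138),125,'pile rim',2);comp(P,22,46,(655,138),125,'pile all')
comp(P,16,24,(505,75),90,'spare floor');comp(P,31,39,(505,75),120,'spare rim',2)
go(502,75,60,82.5)
E
```

```text
pile floor 12778 rect [663.1 142.6] [ 46.1 174.1] 11.8 pca c [661.5 141.8] [170.1  39.3] 100.89
pile rim 3352 rect [657.1 158.3] [127.8 290.7] 33.0 pca c [673.3 124.6] [207.2  76.2] 102.81
pile all 19182 rect [659.  140.7] [ 52.  176.9] 10.9 pca c [658.5 140.4] [171.8  50.2] 100.79
spare floor 9020 rect [500.  65.] [158.5  44.2] 82.4 pca c [500.2  65.8] [155.4  43.9] 82.41
spare rim 2091 rect [506.2  95.7] [301.3  53.1] 82.1 pca c [504.   85.9] [257.9  53.6] 82.8
t 16.95 go [-91.7   0.2 104.4] [ 0.0001 -0.0001 -0.0002]
```

Call:
arm_command:
  rows:
    - [[-50,0,20,0,0,0,1],[-99.5,-0.4,50,0,0,0,1],[-99.5,-0.4,90,0,0,0,1],[-99.5,-0.4,120,0,0,0,1],[-99.5,-0.4,140,0,0,0,1],[-99.5,-0.4,150,0,0,0,1],[-99.5,-0.4,150,0,0,0,1],[-99.5,-0.4,150,0,0,0,1]]
  grip_force: 40

```text
t: 17.95
eef_pos: [501.0, 67.5, 15.1]
orientation: [0.752, 0.659, 0.001, 0.0]
ft_force: [-0.0, 0.8, -0.1]
grip_width: 85.0
grip_force: 0.0
```

Call:
arm_command:
  rows:
    - [[0,0,0,0,0,0,0.8],[0,0,0,0,0,0,0.7],[0,0,0,0,0,0,0.65],[0,0,0,0,0,0,0.6],[0,0,0,0,0,0,0.5],[0,0,0,0,0,0,0.4],[0,0,0,0,0,0,0.4],[0,0,0,0,0,0,0.4]]
  grip_force: 40

```text
t: 18.95
eef_pos: [500.4, 67.4, 14.7]
orientation: [0.752, 0.659, 0.0, 0.0]
ft_force: [-1.4, 0.2, 5.6]
grip_width: 49.3
grip_force: 42.0
```

Gripped at about 50 mm. I'll slide it clear of the mouth, then lift.

Call:
arm_command:
  rows:
    - [[3,0,0,0,0,0,0.4],[7,0,0,0,0,0,0.4],[11,0,-1,0,0,0,0.4],[12,0,-10,0,0,0,0.4],[12,0,-25,0,0,0,0.4],[12,0,-45,0,0,0,0.4],[12,0,-75,0,0,0,0.4],[12,0,-100,0,0,0,0.4]]

```text
t: 19.95
eef_pos: [502.1, 79.2, 116.4]
orientation: [0.752, 0.659, 0.001, 0.0]
ft_force: [0.4, -0.2, -0.2]
grip_width: 49.0
grip_force: 41.6
```

```bash
python3 - <<'E'
from h import *
cm,im,d=snap('top');P=cloud(cm,d)
o=manip.get_obs();print(o['t'],o['eef_pos'],o['ft_force'],o['grip_width'],o['grip_force'])
for z in (50,):
    m=((P[...,2]>45)&(P[...,2]<56)&(P[...,1]<15)&(P[...,1]>-220)&(abs(P[...,0]-475)<50)).astype(np.uint8)
    n,L,S,C=cv2.connectedComponentsWithStats(m)
    for i in range(1,n):
        if S[i,4]>30: print(S[i],P[L==i][:,:2].min(0).round(),P[L==i][:,:2].max(0).round())
go(658.5,140.3,115,100.85)
E
```

```text
20.0 [503.86096578  79.45534173 119.045444  ] [1.80122866 1.51665619 1.31432997] 49.010478153190796 41.68881990015507
[ 330  263   77   28 1148] [ 448. -182.] [504. -27.]
t 20.0 go [ 80.5 145.3   4.9] [ 0.0054 -0.0006 -0.3204]
```

```bash
python3 - <<'E'
from h import *
cm,im,d=snap('wrist');o=manip.get_obs();P=R.from_quat(o['orientation']).inv().apply(cloud(cm,d).reshape(-1,3)-o['eef_pos']).reshape(480,640,3)
P[...,2]*=-1
print(o['eef_pos'])
m=(P[...,2]>0)&(P[...,2]<25)&(abs(P[...,1])<45)&(P[...,0]>15)&(P[...,0]<140)
print(np.histogram(P[m][:,2],bins=np.arange(0,26,2.5))[0])
comp(P,2,9,(60,0),60,'floor');comp(P,12,25,(60,0),60,'rim',2)
for x0 in range(30,110,10):
    k=m&(abs(P[...,0]-x0)<5); 
    if k.sum()>20: print(x0,k.sum(),np.percentile(P[k][:,1],[1,99]).round(1),np.percentile(P[k][:,2],[5,50,95]).round(1))
E
```

```text
[503.85090126  79.4786078  117.59956696]
[    0     1 13694 10508   483   493   495   563  4016  2565]
floor 27510 rect [41.  0.] [44.5 82. ] 90.0 pca c [41.6 -0. ] [80.2 43.9] 0.020000000000010232
rim 9460 rect [ 9.6 14.1] [ 90.2 155.4] 86.3 pca c [30.4 13.3] [118.2  91.8] 170.11
30 3997 [-24.6  24.5] [ 6.5  7.6 22.5]
40 4262 [-24.5  24.5] [ 6.5  7.6 22.6]
50 4576 [-24.5  24.6] [ 6.5  7.6 22.6]
60 4885 [-24.5  24.5] [ 6.4  7.6 22.6]
70 5279 [-24.5  24.6] [ 6.4  7.6 22.6]
80 5938 [-24.4  24.6] [ 6.5  8.5 23.2]
90 131 [-24.5  24.6] [21.4 22.1 22.7]
```

```bash
python3 -c "
from h import *
go(584.6,127.2,130,100.85)"
```

```text
t 20.05 go [ 57.9  73.9 -11.9] [ 0.0058 -0.0006 -0.3204]
```

Call:
arm_command:
  rows:
    - [[15,18,-12,0,0,-0.08,0.4],[30,36,-12,0,0,-0.16,0.4],[45,55,-12,0,0,-0.24,0.4],[58,74,-12,0,0,-0.32,0.4],[58,74,-12,0,0,-0.32,0.4],[58,74,-12,0,0,-0.32,0.4],[58,74,-12,0,0,-0.32,0.4],[58,74,-12,0,0,-0.32,0.4]]

```text
t: 21.05
eef_pos: [582.4, 126.8, 126.4]
orientation: [0.637, 0.77, -0.0, -0.0]
ft_force: [0.0, -1.0, -2.1]
grip_width: 49.0
grip_force: 41.8
```

```bash
python3 - <<'E'
from h import *
cm,im,d=snap('wrist');P=cloud(cm,d);o=manip.get_obs();print(o['eef_pos'],o['grip_width'])
comp(P,22,46,(658,140),115,'pile all');comp(P,22,31,(658,140),115,'floor');comp(P,38,46,(658,140),115,'rim',2)
# held tray floor in world
comp(P,o['eef_pos'][2]+3,o['eef_pos'][2]+11,o['eef_pos'][:2],100,'held floor')
go(658.3,141.3,70,100.85)
E
```

```text
[582.56038158 126.85572547 126.44394179] 49.094073401925236
pile all 22171 rect [659.  140.7] [ 51.5 176.3] 10.9 pca c [659.5 140.8] [170.9  54.7] 104.13
floor 16107 rect [660.5 142.8] [ 44.3 173.5] 9.7 pca c [661.6 141.6] [169.5  42.7] 102.6
rim 2104 rect [649.2 120.2] [122.6 204.3] 12.8 pca c [690.7 129.6] [202.9  33.4] 102.03
held floor 42421 rect [580.2 135.5] [ 44.6 146.3] 10.7 pca c [579.9 137.3] [142.   44.1] 100.72
t 21.1 go [-0.  77.1 56.4] [-0.0001  0.     -0.0009]
```

Call:
arm_command:
  rows:
    - [[0.3,25,0,0,0,0,0.4],[0.3,50,0,0,0,0,0.4],[0.3,70,10,0,0,0,0.4],[0.3,78,40,0,0,0,0.4],[0.3,78,60,0,0,0,0.4],[0.3,78,70,0,0,0,0.4],[0.3,78,76,0,0,0,0.4],[0.3,78,76,0,0,0,0.4]]

```text
t: 22.1
eef_pos: [659.3, 142.0, 50.5]
orientation: [0.637, 0.771, -0.0, -0.0]
ft_force: [-0.9, -0.5, -0.9]
grip_width: 49.2
grip_force: 41.8
```

```bash
python3 -c "
from h import *
print(manip.get_obs()['ft_force']);go(659.2,141.8,40,100.85)"
```

```text
[-0.93652868 -0.51950865 -0.91574628]
t 22.1 go [-0.2 -0.1 10.5] [-0.0001 -0.     -0.0003]
```

Call:
arm_command:
  rows:
    - [[0,0,2,0,0,0,0.4],[0,0,4,0,0,0,0.4],[0,0,5.5,0,0,0,0.4],[0,0,7,0,0,0,0.4],[0,0,8,0,0,0,0.4],[0,0,9,0,0,0,0.4],[0,0,9,0,0,0,0.4],[0,0,9,0,0,0,0.4]]

```text
t: 23.1
eef_pos: [659.5, 142.0, 41.4]
orientation: [0.637, 0.771, 0.0, 0.0]
ft_force: [0.2, 0.0, -1.2]
grip_width: 48.9
grip_force: 41.8
```

Call:
arm_command:
  rows:
    - [[0,0,0.5,0,0,0,0.4],[0,0,1,0,0,0,0.4],[0,0,1.5,0,0,0,0.4],[0,0,2,0,0,0,0.4],[0,0,2.3,0,0,0,0.4],[0,0,2.5,0,0,0,0.4],[0,0,2.5,0,0,0,0.4],[0,0,2.5,0,0,0,0.4]]

```text
t: 24.1
eef_pos: [659.4, 142.0, 38.9]
orientation: [0.637, 0.771, -0.0, -0.0]
ft_force: [0.8, 0.1, -1.5]
grip_width: 49.1
grip_force: 41.8
```

Call:
arm_command:
  rows:
    - [[0,0,0.5,0,0,0,0.4],[0,0,1,0,0,0,0.4],[0,0,1.5,0,0,0,0.4],[0,0,1.5,0,0,0,0.4],[0,0,1.5,0,0,0,0.4],[0,0,1.5,0,0,0,0.4],[0,0,1.5,0,0,0,0.4],[0,0,1.5,0,0,0,0.4]]

```text
t: 25.1
eef_pos: [659.5, 142.1, 38.7]
orientation: [0.637, 0.771, 0.0, 0.0]
ft_force: [-3.7, -1.9, 8.8]
grip_width: 49.2
grip_force: 43.1
```

Contact came at exactly the predicted height, 38.7, so the tray is seated. Releasing and retreating.

Call:
arm_command:
  rows:
    - [[0,0,0,0,0,0,0.65],[0,0,0,0,0,0,0.75],[0,0,0,0,0,0,0.9],[0,0,0,0,0,0,1],[0,0,0,0,0,0,1],[0,0,-15,0,0,0,1],[0,0,-45,0,0,0,1],[0,0,-90,0,0,0,1]]

```text
t: 26.1
eef_pos: [658.7, 141.9, 128.0]
orientation: [0.637, 0.771, -0.001, -0.001]
ft_force: [0.5, -0.3, 0.3]
grip_width: 85.5
grip_force: 0.0
```

Call:
arm_command:
  rows:
    - [[0,-30,-40,0,0,0,1],[0,-75,-60,0,0,0,1],[0,-75,-60,0,0,0,1],[0,-75,-60,0,0,0,1],[0,-75,-60,0,0,0,1],[0,-75,-60,0,0,0,1],[0,-75,-60,0,0,0,1],[0,-75,-60,0,0,0,1]]

```text
t: 27.1
eef_pos: [585.8, 127.9, 187.0]
orientation: [0.637, 0.771, -0.0, -0.0]
ft_force: [-0.1, 0.1, -0.8]
grip_width: 85.2
grip_force: 0.0
```

```bash
python3 - <<'E'
from h import *
cm,im,d=snap('wrist');P=cloud(cm,d);o=manip.get_obs();print(o['t'],o['eef_pos'],o['grip_width'],o['ft_force'])
comp(P,2,64,(659,141),115,'stack');comp(P,40,49,(659,141),115,'floor');comp(P,23,64,(659,141),115,'top')
m=(abs(P[...,2]-44)<5)&(np.hypot(P[...,0]-659,P[...,1]-141)<70);q=P[m]
c=np.linalg.lstsq(np.c_[q[:,:2]-[659,141],np.ones(len(q))],q[:,2],rcond=None)[0];print('floor plane',c.round(4))
E
```

```text
27.15 [585.77611675 127.96161723 187.09902848] 85.31650498688639 [-0.66698671 -0.86041153  0.06412236]
stack 18678 rect [659.  141.1] [ 51.6 176.2] 10.9 pca c [658.2 141.5] [171.7  50.9] 100.36
floor 12680 rect [661.  139.5] [ 41.9 170.1] 10.7 pca c [661. 140.] [167.9  41.1] 100.62
top 18171 rect [659.  141.1] [ 51.6 176.1] 10.9 pca c [658.3 141.2] [171.1  50.9] 100.32
floor plane [1.54000e-02 3.00000e-03 4.45613e+01]
```

The nested floor is at z ≈ 44.5 (44 expected), level, and the stack outline is that of a single tray. Handing in.

```bash
python3 -c "
from h import *
print(manip.finish_job())"
```

```text
the job is handed in; nothing more can be done
None
```

I handed the job in at about 27 s of the 54 s allowed, but the hand-in returned no verdict: by my measurements all four bearings stand upright in the tray at the stop, and the emptied tray is nested level on the pile and released.

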